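# Move a screen mount to the new counter base

### The job

The till's screen mount has to go from the old counter base to the new one. Drive the old base's captive wedge all the way in to free the mount's tapered shank, then lift the mount out and stand it in the new base's socket with its flat lug in line with the two index ribs; keep pressing down and twist it until the tang finds its slot, then push it fully home, collar flush on the socket, and let go. Leave the other things on the counter alone.

Things in the scene. Friction and masses are not known exactly. Their poses are not given: they have to be found in the camera images.
- mount: Bare-metal screen mount, 0.28 kg, 110 mm tall, standing in the old base. Origin: on its axis, at the underside of its round collar (diameter 44 mm, 8 mm thick); z up. Below it the tapered shank, diameter 34 mm narrowing to 22 mm at z -40 mm, then a flat tang with rounded corners, 18 mm wide (x), 8 mm thick (y), down to z -60 mm. Half a turn about z makes no difference.
- mount_lug (a point): Centre of the mount's upright flat lug, 29 mm above the mount's origin, same axes: 40 mm wide along x, 14 mm thick along y, 42 mm high (8 to 50 mm above the origin), with a dark cross hole. Pinch it across its 14 mm. The tang lies in the plane of the lug.
- old_face (a point): Centre of the old base's socket face, 80 mm above the counter, fixed. Column diameter 66 mm on a foot 100 (x) by 78 (y) by 33 mm. x points along the slot through the foot, towards the wedge's head. The seated mount has its origin here and its lug along x; the taper grips it with about 6 N until it is raised 8 mm.
- wedge_head (a point): Middle of the outer face of the wedge's head, 40 mm above the counter: dark upright plate 40 mm wide, 12 mm thick, 14 to 66 mm above the counter, on the wedge bar sticking out of the old base's foot. Axes as old_face: push it towards -x, towards the column. It lies 140 mm from the socket's axis when fully out.
- wedge (a joint): Travel of the wedge, m: 0 fully out, 0.060 all the way in, at its stop. Starts at 0 to 0.006. It slides along -x of the old base, needs 5 to 12 N, stays where it is left, cannot come out, and raises the mount by about 10 mm at full travel.
- new_face (a point): Centre of the new base's socket face, 80 mm above the counter, fixed, z up. Column diameter 66 mm on a plate 130 by 84 by 12 mm. Two dark index ribs, 7 mm thick, stand out from the column on opposite sides, up to the face; the x axis runs through both. Tapered hole, 35 mm wide at the face. The fully home mount has its origin here.
- new_slot (a point): Point on the new base's axis where the tang's end stops first, 33 mm above the counter. The tang's slot below it is hidden 28 to 69 degrees clockwise, seen from above, from the ribs' line. Entered along the ribs, the mount stops with its collar 13 mm high; pressed with 5 to 15 N and turned clockwise it drops into the slot; 8 to 20 N then push it home.
- card_terminal: Bystander: black card terminal lying flat, 75 x 160 x 25 mm, origin under its centre.
- till_roll: Bystander: white paper till roll standing on end, diameter 76 mm, 79 mm tall, origin under its centre.
- sweet_jar: Bystander: amber glass jar with a white cap, diameter 80 mm, 105 mm tall, origin under its centre.
Not all that is in view belongs to the job. Of the things shaped like the mount, the metal one is meant.

How it is judged:
By the outcome, as a careful person would: the job done as asked, in the order asked, and still so for the second after the job is handed in, with the robot touching nothing.
It also fails if it takes over 58 s, if anything falls off the work surface, if the arm or the gripper's body presses on something with over 40 N, if the wrist force passes 120 N, or if a joint passes its speed limit or range.

### The arm

A 7-joint arm with a two-finger parallel gripper is mounted at the origin on the work surface. World frame = base frame: x ahead of the robot, y to its left, z up, the work surface at z = 0. Lengths are in m, angles in rad, forces in N, time in s.
With the tool pointing down it reaches from about 0.4 to 0.85 m from the base axis. Payload 10.4 kg.
Tool frame: the origin (TCP) lies midway between the tips of the shut fingers; the grasp point (between the pads) lies 19 mm behind it; y points along the fingers, z is the direction in which the jaws open and shut, and the axes are right-handed (so a half turn about y gives the same grasp; the last joint's range is limited). The gripper opens to 87 mm and grips with 3 to 60 N. Pads are 19 mm wide; open, the fingers measure 117 mm over their backs; the gripper's body (75 mm by 190 mm) begins 51 mm behind the grasp point.
Start: joints at [1.236, 0.332, -0.065, 1.46, 0.022, 1.35, -0.088], TCP at [0.192, -0.595, 0.184] pointing down, gripper open.
Joint ranges: [-2.6, 2.6], [-0.5, 2.12], [-1.47, 1.34], [0.16, 2.42], [-1.27, 4.41], [0.06, 2.06], [-2.6, 2.6]. Speed limits (rad/s): [2.22, 2.22, 2.79, 2.79, 3.14, 3.14, 3.14].

### API

Orientations are given as a unit quaternion [w, x, y, z].
In Python, from rig import arm gives the robot as it stands.
- The arm moves only by the shell command python3 -m crank 'ROWS' [FORCE]. ROWS is JSON, a list of rows, each a list of 3 entries, a list of its own where there are three numbers: the turn, a rotation vector about the tool's x, y, z in degrees, then the shift along the tool's x, y, z in cm, then the closure in counts, from 0 (fully open) to 255 (shut). In form: [[[ax, ay, az], [tx, ty, tz], grip], ...]. A call has 1 to 5 rows; each row is the pose to reach, as a shift and turn from the pose commanded when the call began, along the tool's axes at that moment; what a row does not reach only later rows make up. A row lasts 1/12 s, in which the tool goes at most 41.7 mm and 7.16 degrees, less where a joint would pass 70% of its speed; a pose out of reach is approached as far as the arm can. A call with a gripper value outside its range is refused whole. The fingers move at their own pace and stop on an object; FORCE is the grip in N (left out, the last holds). Time passes only in rows, so rows that repeat a pose let the fingers close. It gives the time, the measured TCP pose, the force and the opening at its end, in the units of the state.
- arm.state(): the state, without advancing time (a new reading comes with each control period).
- arm.get_image(name): name is "scene" or "top"; returns the picture (400x640x3 uint8, red, green, blue); there is no depth.
- arm.calibration(name): a dict with "camera_matrix" (3x3 intrinsics, pixels), "distortion" ([k1, k2, p1, p2, k3] as OpenCV has them; the pictures are not rectified), "R" (3x3) and "t" (3): a world point X has camera coordinates R X + t. Camera axes: x right, y down, z forward; pixel columns grow to the right and rows downward; lengths in m; the calibration is good to about 2 mm. A picture is of the moment at which its call begins. calibration takes no time and is no camera call.
- arm.hand_in(): hands the job in, once; it reports no verdict.
The state is a dict: "t": time; "qpos": joint angles; "qvel": joint speeds; "tau": joint torques, N m; "tcp_pos": TCP position; "tool_rot": TCP orientation; "ft_force": force on the tool from outside, world axes, zero at the start; "torque": the same for the moment, N m; "finger_gap": opening from 0.0 (shut) to 1.0 (fully open).
Only numpy, scipy, OpenCV 4.12 (cv2) and the standard library are available. Lean on these libraries where they do the work, as an engineer would, in place of code of your own. Each camera call takes 0.05 s, during which the arm holds its last target. There are 200 camera calls.

## Working session

There is one attempt and no reset: what is moved stays moved. The work goes in short steps, Python scripts to look and compute and a shell command to move; the robot and the scene stay as the last step left them, time stands still between calls to the robot, and variables do not carry over. Pictures are saved under pics/ and viewed, about 8 in all and at most 12, crops included, and the job is handed in when it is done.

```bash
ls; mkdir -p pics
python3 - <<'E'
from rig import arm
import cv2,numpy as np
for n in("scene","top"):
    im=arm.get_image(n); cv2.imwrite(f"pics/{n}0.png",im[...,::-1])
    c=arm.calibration(n); print(n,{k:np.round(np.array(v),4).tolist() for k,v in c.items()})
s=arm.state(); print({k:np.round(np.array(v),3).tolist() for k,v in s.items()})
E
```

```text
pics
scene {'camera_matrix': [[490.2462, 0.0, 326.0181], [0.0, 490.2462, 195.2583], [0.0, 0.0, 1.0]], 'distortion': [-0.1128, 0.0, 0.0, 0.0, 0.0], 'R': [[-0.7473, 0.6643, -0.0169], [0.3639, 0.3878, -0.8469], [-0.556, -0.639, -0.5315]], 't': [0.4629, -0.1163, 1.432]}
top {'camera_matrix': [[398.0792, 0.0, 323.7903], [0.0, 398.0792, 202.8256], [0.0, 0.0, 1.0]], 'distortion': [-0.0655, 0.0, 0.0, 0.0, 0.0], 'R': [[0.0117, -0.9999, 0.0036], [-0.9954, -0.012, -0.0947], [0.0948, -0.0025, -0.9955]], 't': [-0.0082, 0.5853, 0.9138]}
{'t': 0.1, 'qpos': [1.236, 0.333, -0.065, 1.461, 0.022, 1.35, -0.089], 'qvel': [0.001, -0.002, 0.0, -0.001, 0.001, -0.0, -0.001], 'tau': [0.0, -62.454, 0.024, -39.072, -0.062, 0.037, 0.0], 'tcp_pos': [0.192, -0.594, 0.184], 'tool_rot': [0.11, -0.11, 0.699, -0.698], 'ft_force': [-0.684, 0.6, 0.274], 'torque': [0.042, -0.001, 0.044], 'finger_gap': 1.002}
```

View pics/scene0.png

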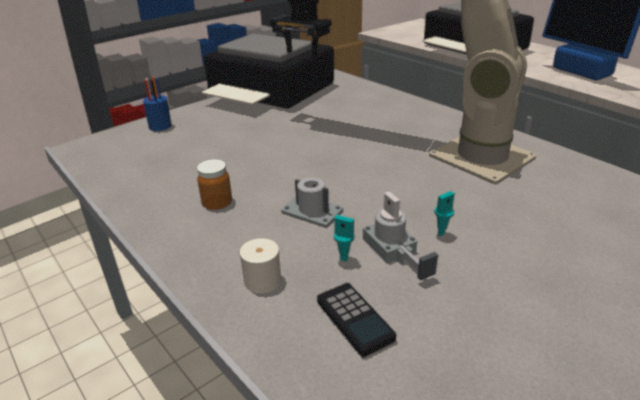

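View pics/top0.png

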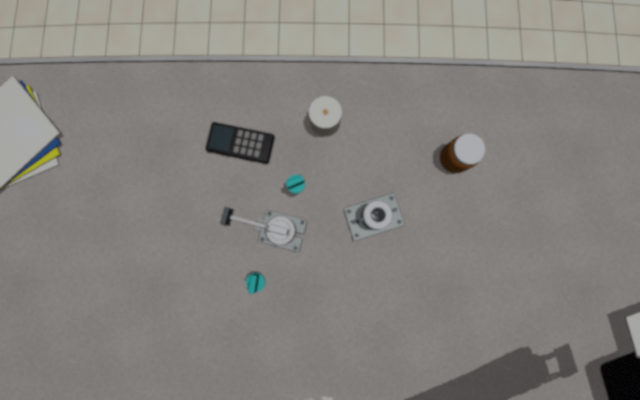

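Candidates for the mount are the metal one at scene (391,207) / top (280,230), and teal lookalikes at scene (345,237) and (444,213) / top (295,185) and (256,283). I choose the metal one in the old base with the wedge. The crop below checks that choice.

```bash
cat > h.py <<'E'
from rig import arm
import cv2,numpy as np
C={n:{k:np.array(v,float) for k,v in arm.calibration(n).items()} for n in("scene","top")}
def ray(n,p):
    c=C[n]; u=cv2.undistortPoints(np.array([[p]],float),c["camera_matrix"],c["distortion"])[0,0]
    return -c["R"].T@c["t"], c["R"].T@np.array([u[0],u[1],1.])
def onz(n,p,z):
    o,d=ray(n,p); return o+d*(z-o[2])/d[2]
def proj(n,X):
    c=C[n]; return cv2.projectPoints(np.array(X,float).reshape(-1,1,3),cv2.Rodrigues(c["R"])[0],c["t"],c["camera_matrix"],c["distortion"])[0].reshape(-1,2)
def two(pa,pb):
    o1,d1=ray("scene",pa);o2,d2=ray("top",pb)
    s=np.linalg.lstsq(np.c_[d1,-d2],o2-o1,rcond=None)[0]; a=o1+s[0]*d1;b=o2+s[1]*d2
    return (a+b)/2,np.linalg.norm(a-b)
E
python3 - <<'E'
from h import *
t=cv2.imread("pics/top0.png");s=cv2.imread("pics/scene0.png")
a=cv2.resize(t[180:260,210:410],None,fx=4,fy=4,interpolation=cv2.INTER_CUBIC)
b=cv2.resize(s[170:280,270:470],None,fx=4,fy=4,interpolation=cv2.INTER_CUBIC)[:280+150]
cv2.imwrite("pics/crop0.png",np.vstack([a[:, :],b[:280]])) 
hs=t.max(2)
# dark blobs in top
m=(hs<62).astype(np.uint8); n,l,st,ce=cv2.connectedComponentsWithStats(m[180:260,200:420])
for i in range(1,n):
    if st[i,4]>6: print("dark",st[i]+[200,180,0,0,0],ce[i]+[200,180], onz("top",ce[i]+[200,180],.066))
m=(hs>150).astype(np.uint8); n,l,st,ce=cv2.connectedComponentsWithStats(m[180:260,200:420])
for i in range(1,n):
    if st[i,4]>10: print("light",st[i]+[200,180,0,0,0],ce[i]+[200,180], onz("top",ce[i]+[200,180],.08))
E
```

```text
dark [225 209   8  16  64] [228.109375 216.828125] [0.54725137 0.2154804  0.066     ]
dark [375 209   9  12  58] [379.89655172 214.0862069 ] [ 0.55764591 -0.12865035  0.066     ]
dark [363 222   5   6   8] [364.625 224.5  ] [ 0.53366476 -0.09401916  0.066     ]
light [289 180  10   4  13] [293.38461538 181.38461538] [0.62797452 0.06772069 0.08      ]
light [293 186  10   5  26] [297.96153846 188.5       ] [0.61198766 0.05714553 0.08      ]
light [365 201  28  28 409] [378.36919315 214.40342298] [ 0.55594048 -0.12321066  0.08      ]
light [232 217  32  10  63] [247.63492063 221.11111111] [0.53746777 0.16806352 0.08      ]
light [267 216  27  28 533] [279.98874296 229.65290807] [0.51941243 0.09545128 0.08      ]
```

View pics/crop0.png

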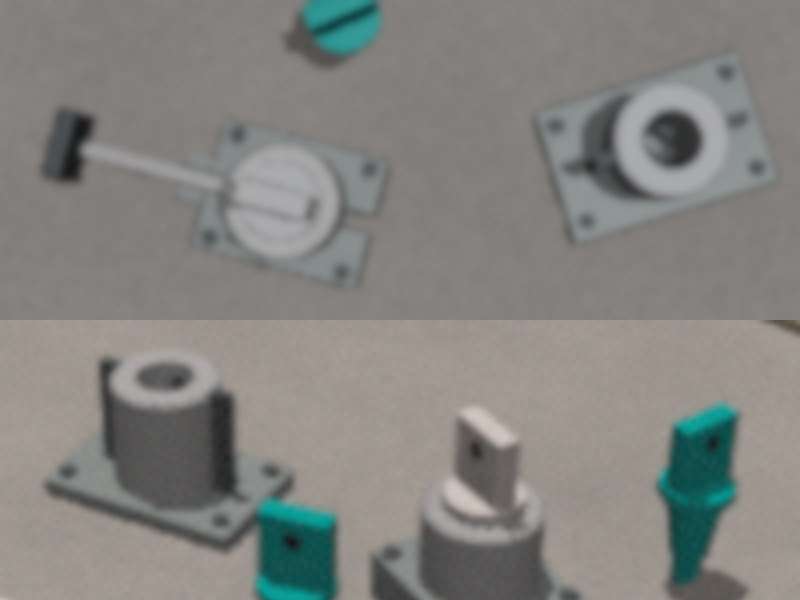

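The crop confirms the metal mount, with its light lug, in the old base. The ribs of the new base are at top pixels of about (355,221) and (394,209). The wedge head's top face is at about (225,216).

Run:
```python
from h import *
t=cv2.imread("pics/top0.png");s=cv2.imread("pics/scene0.png")
def circ(box,th):
    x0,y0,x1,y1=box; g=cv2.resize(t[y0:y1,x0:x1].max(2),None,fx=4,fy=4,interpolation=cv2.INTER_CUBIC)
    m=(g>th).astype(np.uint8); m=cv2.morphologyEx(m,cv2.MORPH_OPEN,np.ones((13,13)))
    c=max(cv2.findContours(m,0,1)[0],key=cv2.contourArea); h=cv2.convexHull(c)
    e=cv2.fitEllipse(h); p=(np.array(e[0])-1.5)/4+[x0,y0]; return p,np.array(e[1])/4
for n,b in(("new",(345,195,410,240)),("old",(262,205,306,250))):
    for th in(135,145):
        p,d=circ(b,th); print(n,th,p,d,onz("top",p,.08), "dia",d*(.97-.08)/398)
r1=onz("top",(355.5,221),.078);r2=onz("top",(394.5,209.6),.078)
v=r2-r1;print("ribs",r1,r2,np.degrees(np.arctan2(v[1],v[0])))
# lug top ridge at z=.13: corners crop
L=[onz("top",(210+x/4,180+y/4),.13) for x,y in((228,183),(225,197),(318,200),(310,220))]
print("lug",np.round(L,4).tolist())
g=t.max(2)
for nm,p in(("headtop",(210+60/4,180+145/4)),):print(nm,onz("top",p,.066))
for nm,(p,q),z in(("edgeA",((235,122),(385,160)),.033),("edgeB",((195,245),(360,285)),.033),("bar",((85,150),(225,185)),.04),("lugE",((228,183),(320,200)),.13),("plateT",((535,115),(735,55)),.012),("plateB",((577,243),(775,178)),.012)):
    a=onz("top",(210+p[0]/4,180+p[1]/4),z);b=onz("top",(210+q[0]/4,180+q[1]/4),z);v=a-b;print(nm,a,b,np.degrees(np.arctan2(v[1],v[0])),np.linalg.norm(v))
b=np.vstack([cv2.resize(t[195:255,215:315],None,fx=8,fy=8,interpolation=cv2.INTER_CUBIC)])
cv2.imwrite("pics/crop1.png",b)
b=cv2.resize(s[180:280,355:455],None,fx=6,fy=6,interpolation=cv2.INTER_CUBIC); cv2.imwrite("pics/crop2.png",b)
```

```text
new 135 [382.63667297 213.48280525] [34.92732239 37.83945084] [ 0.55810826 -0.13276813  0.08      ] dia [0.07810381 0.08461586]
new 145 [380.82823563 214.96993446] [28.60886765 35.28590775] [ 0.55473644 -0.12871325  0.08      ] dia [0.0639746  0.07890567]
old 135 [279.74530411 228.31415176] [28.33376884 33.19832611] [0.52237529 0.09605551 0.08      ] dia [0.06335943 0.07423746]
old 145 [279.97374344 229.68387413] [27.11260796 28.48005104] [0.51934334 0.09548318 0.08      ] dia [0.0606287  0.06368655]
ribs [ 0.54074275 -0.0723411   0.078     ] [ 0.56727157 -0.15977288  0.078     ] -73.12099105259213
lug [[0.5259, 0.1176, 0.13], [0.5186, 0.119, 0.13], [0.5176, 0.0702, 0.13], [0.5071, 0.0742, 0.13]]
headtop [0.54847193 0.22262801 0.066     ]
edgeA [0.56523518 0.12786866 0.033     ] [0.54399249 0.03937667 0.033     ] 76.50144408420098 0.09100596181667142
edgeB [0.49295961 0.14956118 0.033     ] [0.47102236 0.05280675 0.033     ] 77.2252395313974 0.09921019404796165
bar [0.54725527 0.21425158 0.04      ] [0.52794718 0.13185528 0.04      ] 76.81172462217384 0.08462832019777124
lugE [0.52592424 0.11758424 0.13      ] [0.51763851 0.06911493 0.13      ] 80.29918139667595 0.04917242497763196
plateT [ 0.57317913 -0.04941706  0.012     ] [ 0.61096573 -0.17012238  0.012     ] 107.38264259905057 0.12648161853769463
plateB [ 0.49686078 -0.07504748  0.012     ] [ 0.53692681 -0.19390961  0.012     ] 108.62792179958461 0.12543321794165516
```

View pics/crop2.png

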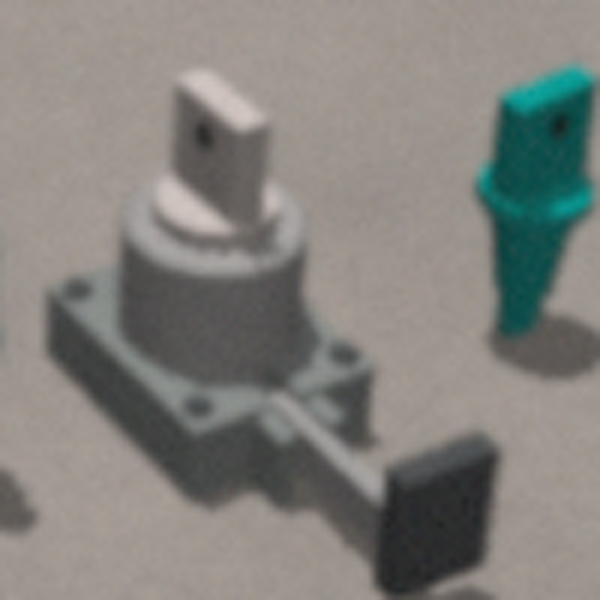

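View pics/crop1.png

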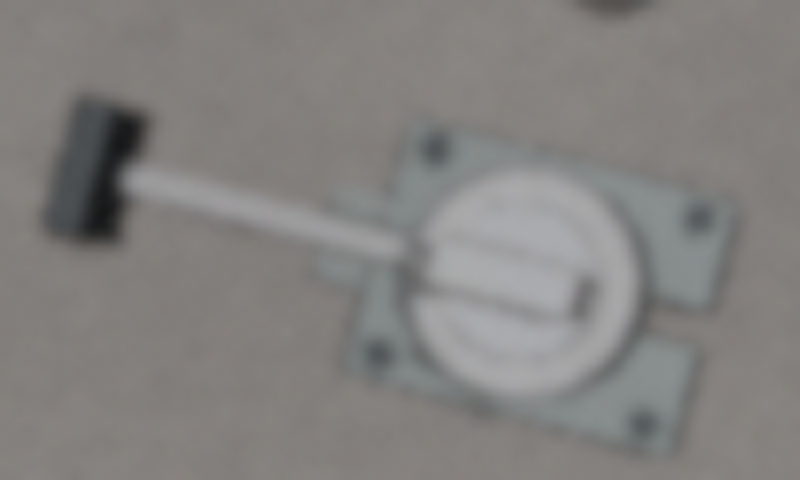

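The crops show the head's top face at top pixel (224.6,215.6), the old face disc at (280.2,229.9), and the bar and lug along about 77°. Head to axis measures 132 mm against an expected 134 mm minus travel, so they are consistent. Next I write the move planner, with a cross-check.

```bash
cat >> h.py <<'E'
from scipy.spatial.transform import Rotation as Ro
OLD=np.array([.519,.0950]);AU=76.9
NEW=np.array([.5555,-.1215]);AN=107.3
U=np.array([np.cos(np.radians(AU)),np.sin(np.radians(AU))])
def R0(a):
    a=np.radians(a);x=np.array([np.cos(a),np.sin(a),0]);y=np.array([0,0,-1.]);return Ro.from_matrix(np.c_[x,y,np.cross(x,y)])
def cur():
    s=arm.state();w,x,y,z=s["tool_rot"];return np.array(s["tcp_pos"]),Ro.from_quat([x,y,z,w]),s
def plan(pos,a=None,R=None,p0=None):
    p,r,s=cur(); p=p if p0 is None else p0
    R=R0(a) if R is None else R
    print("turn",np.round((r.inv()*R).as_rotvec(degrees=True),2),"shift cm",np.round(r.inv().apply(np.array(pos)-p)*100,2))
def show():
    p,r,s=cur();m=r.as_matrix()
    print("t",round(s["t"],2),"tcp",np.round(p,4),"xhead",round(np.degrees(np.arctan2(m[1,0],m[0,0])),2),"down",np.round(m[:,1],3),"F",np.round(s["ft_force"],1),"M",np.round(s["torque"],2),"gap",round(s["finger_gap"],3),"q",np.round(s["qpos"],2))
E
python3 - <<'E'
from h import *
show()
f=lambda L,z:np.mean([onz("top",p,z) for p in L],0)
k=lambda L:[((x+.5)/4-.5+210,(y+.5)/4-.5+180) for x,y in L]
k8=lambda L:[((x+.5)/8-.5+215,(y+.5)/8-.5+195) for x,y in L]
print("new holes",f(k([(555,125),(727,72),(587,221),(757,167)]),.012),"ring",f(k([(671,140)]),.08))
print("old holes",f(k8([(435,147),(700,217),(378,353),(643,425)]),.033),"disc",f(k8([(525,283)]),.08))
print("teal",[onz("top",p,.11) for p in((295,185),(256,283))])
# scene check: new ring centre crop(163,378), old
ks=lambda x,y:((x+.5)/4-.5+270,(y-320+.5)/4-.5+170)
print("scene new",onz("scene",ks(163,379),.08), "scene proj",proj("scene",[[*OLD,.08],[*NEW,.08],[*(OLD+U*.138),.04],[*(OLD+U*.138),.066]]))
p=(395+.5)/6
print("scene head outer centre",onz("scene",((440+.5)/6-.5+355,(522+.5)/6-.5+180),.04))
h=OLD+U*.19
for a in (AU,AU+180): plan([*h,.2],a)
E
```

```text
t 0.1 tcp [ 0.1916 -0.5945  0.1836] xhead -162.13 down [-0.     0.001 -1.   ] F [-0.7  0.6  0.3] M [ 0.04 -0.    0.04] gap 1.002 q [ 1.24  0.33 -0.06  1.46  0.02  1.35 -0.09]
new holes [ 0.55622011 -0.12177752  0.012     ] ring [ 0.5554198  -0.12098556  0.08      ]
old holes [0.51939272 0.09592146 0.033     ] disc [0.51878697 0.09499607 0.08      ]
teal [array([0.61563395, 0.06180639, 0.11      ]), array([0.404659  , 0.14104359, 0.11      ])]
scene new [ 0.5616083  -0.11833548  0.08      ] scene proj [[390.33604531 214.83592623]
 [311.49038704 182.96598705]
 [429.28354924 265.85081045]
 [430.62224482 255.56943645]]
scene head outer centre [0.55398815 0.2289475  0.04      ]
turn [4.0000e-02 1.2097e+02 8.0000e-02] shift cm [-62.09  -1.55 -71.87]
turn [ 7.000e-02 -5.903e+01 -3.000e-02] shift cm [-62.09  -1.55 -71.87]
```

Heights and sizes agree within about 3 mm. First move: swing over at a safe height with the fingers shut.

```bash
python3 -m crank '[[[0,0,0],[-4,-0.8,-1.5],255],[[0,0,0],[-8,-1.6,-3],255],[[0,0,0],[-11.5,-2.4,-4.5],255],[[0,0,0],[-15,-3.2,-6],255],[[0,0,0],[-18.5,-4,-7],255]]' 20
python3 -m crank '[[[0,0,0],[-4,0,-1.4],255],[[0,0,0],[-8,0,-2.8],255],[[0,0,0],[-11.5,0,-4.5],255],[[0,0,0],[-15,0,-5.5],255],[[0,0,0],[-18.5,0,-7],255]]'
python3 - <<'E'
from h import *
show(); h=OLD+U*.185; plan([*h,.2],AU+180)
E
```

```text
t: 0.52
tcp_pos: [0.3476, -0.4693, 0.2247]
tool_rot: [0.11, -0.11, 0.699, -0.698]
ft_force: [0.8, -0.5, -0.5]
finger_gap: 0.711
t: 0.93
tcp_pos: [0.502, -0.3471, 0.2241]
tool_rot: [-0.11, 0.11, -0.699, 0.699]
ft_force: [0.3, -0.8, -0.4]
finger_gap: 0.324
t 0.93 tcp [ 0.502  -0.3471  0.2241] xhead -162.15 down [-0. -0. -1.] F [ 0.3 -0.8 -0.4] M [-0.1  -0.01  0.  ] gap 0.324 q [ 0.76  0.3  -0.29  1.43  0.09  1.43 -0.79]
turn [ 1.000e-02 -5.905e+01  2.000e-02] shift cm [-24.68   2.4  -57.42]
```

```bash
python3 -m crank '[[[0,0,0],[-1.6,0,-3.8],255],[[0,0,0],[-3.2,0,-7.6],255],[[0,0,0],[-4.9,0,-11.4],255],[[0,0,0],[-6.5,0,-15.2],255],[[0,0,0],[-8.2,0,-19],255]]' >/dev/null
python3 -m crank '[[[0,0,0],[-1.6,0,-3.8],255],[[0,0,0],[-3.2,0,-7.6],255],[[0,0,0],[-4.9,0,-11.4],255],[[0,0,0],[-6.5,0,-15.2],255],[[0,0,0],[-8.2,0,-19],255]]' >/dev/null
python3 -m crank '[[[0,0,0],[-1.6,0,-3.8],255],[[0,0,0],[-3.2,0,-7.6],255],[[0,0,0],[-4.9,0,-11.4],255],[[0,0,0],[-6.5,0,-15.2],255],[[0,0,0],[-8.2,0,-19],255]]' >/dev/null
python3 -m crank '[[[0,-7,0],[0,0,0],255],[[0,-14,0],[0,0,0],255],[[0,-21,0],[0,0,0],255],[[0,-28,0],[0,0,0],255],[[0,-35,0],[0,0,0],255]]' >/dev/null
python3 -m crank '[[[0,-7,0],[0,0,0],255],[[0,-14,0],[0,0,0],255],[[0,-20,0],[0,0,0],255],[[0,-24,0],[0,0,0],255],[[0,-24,0],[0,0,0],255]]'
python3 - <<'E'
from h import *
show(); h=OLD+U*.185; plan([*h,.2],AU+180)
E
```

```text
t: 3.02
tcp_pos: [0.5601, 0.2696, 0.2238]
tool_rot: [0.44, -0.441, 0.553, -0.553]
ft_force: [0.7, -0.2, -0.3]
finger_gap: 0.004
t 3.02 tcp [0.5601 0.2696 0.2238] xhead -102.95 down [-0.001 -0.    -1.   ] F [ 0.7 -0.2 -0.3] M [-0.05 -0.13  0.  ] gap 0.004 q [ 0.09  0.43 -0.84  1.37  0.31  1.48 -0.96]
turn [0.05 0.15 0.03] shift cm [-0.56  2.38 -0.04]
```

```bash
python3 -m crank '[[[0,0,0],[0,4,0],255],[[0,0,0],[0,8,0],255],[[0,0,0],[0,12,0],255],[[0,0,0],[0,16,0],255],[[0,0,0],[0,18.7,0],255]]' >/dev/null
python3 -m crank '[[[0,0,0],[0.5,0,0],255],[[0,0,0],[1,0,0],255],[[0,0,0],[1.5,0,0],255],[[0,0,0],[2,0,0],255],[[0,0,0],[2.5,0,0],255]]'
python3 -m crank '[[[0,0,0],[0.5,0,0],255],[[0,0,0],[1,0,0],255],[[0,0,0],[1.5,0,0],255],[[0,0,0],[2,0,0],255],[[0,0,0],[2.5,0,0],255]]'
python3 - <<'E'
from h import *
show(); p=cur()[0][:2]-OLD; print(p@U, p@[-U[1],U[0]])
E
```

```text
t: 3.85
tcp_pos: [0.5557, 0.2453, 0.0395]
tool_rot: [-0.44, 0.438, -0.554, 0.555]
ft_force: [-0.1, 0.2, 0.7]
finger_gap: 0.005
t: 4.27
tcp_pos: [0.5488, 0.2206, 0.0374]
tool_rot: [-0.44, 0.439, -0.554, 0.554]
ft_force: [-0.7, -0.5, -0.7]
finger_gap: 0.005
t 4.27 tcp [0.5488 0.2206 0.0374] xhead -103.14 down [ 0. -0. -1.] F [-0.7 -0.5 -0.7] M [-0.05 -0.08 -0.01] gap 0.005 q [ 0.16  0.51 -0.79  1.68  0.39  1.12 -0.97]
0.12911501739368184 -0.0005732736451000767
```

```bash
python3 -m crank '[[[0,0,0],[0.5,0,0],255],[[0,0,0],[1,0,0],255]]'
python3 - <<'E'
from h import *
t=arm.get_image("top");s=arm.get_image("scene")
a=cv2.resize(t[185:265,205:315],None,fx=5,fy=5,interpolation=cv2.INTER_CUBIC)
b=cv2.resize(s[150:290,345:455],None,fx=5,fy=4,interpolation=cv2.INTER_CUBIC)[:,:]
b=cv2.resize(b,(250*1,400))
im=np.hstack([a,b]);cv2.imwrite("pics/push1.png",im[...,::-1]);show()
E
```

```text
t: 4.43
tcp_pos: [0.5465, 0.2109, 0.0373]
tool_rot: [-0.439, 0.44, -0.554, 0.554]
ft_force: [0.2, -0.9, -0.0]
finger_gap: 0.008
t 4.53 tcp [0.5466 0.2102 0.0372] xhead -103.19 down [-0.    -0.001 -1.   ] F [0.4 0.2 0.5] M [-0.03 -0.08 -0.03] gap 0.005 q [ 0.19  0.5  -0.79  1.7   0.39  1.11 -0.95]
```

View pics/push1.png

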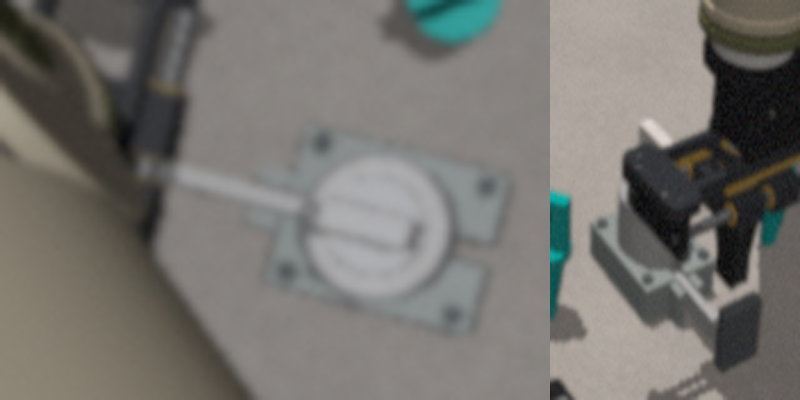

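The wedge head has not moved, still at scene pixel of about (428,265). The fingertip appears at about (426,250), above or behind it. I check where the TCP should project.

Run:
```python
from h import *
p,r,s=cur();print(proj("scene",[p,p+[0,0,.05],[*(OLD+U*.18),.037],[*(OLD+U*.138),.066]]),proj("top",[p,p+[0,0,.07],[*(OLD+U*.138),.066]]), s["finger_gap"])
s=arm.get_image("scene");cv2.imwrite("pics/push2.png",cv2.resize(s[130:300,340:500],None,fx=3.75,fy=3.5,interpolation=cv2.INTER_CUBIC)[...,::-1])
```

```text
[[422.73394089 261.56739515]
 [425.09712421 241.69779572]
 [442.8522404  279.37236201]
 [430.62224482 255.56943645]] [[233.21034319 217.86380381]
 [226.02748711 216.01300078]
 [222.06299058 215.41681721]] 0.00498660418082828
```

View pics/push2.png

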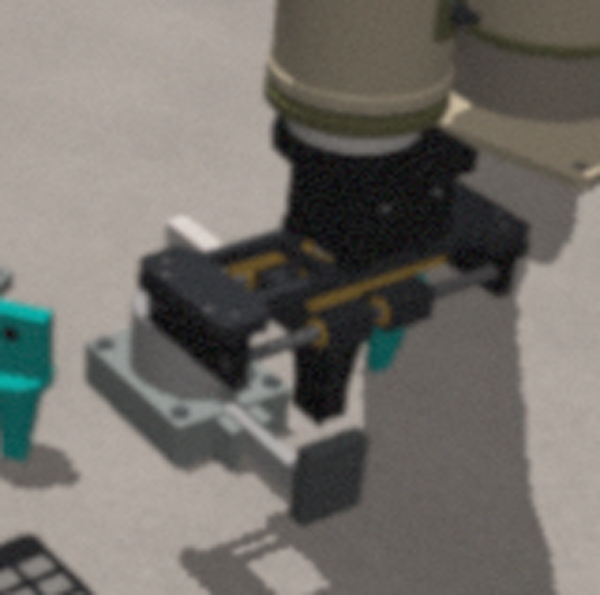

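The fingertip is visible at scene (426,249), but the reported TCP projects to (423,262). There was no contact force although the path crossed the head. So the real tip seems about 30 mm higher than reported, and it passed just over the head. I back out and check this by lightly touching the counter.

```bash
python3 -m crank '[[[0,0,0],[-2,0,0],255],[[0,0,0],[-4,0,0],255],[[0,0,0],[-6,0,0],255],[[0,0,0],[-7,0,0],255],[[0,0,0],[-7,0,0],255]]'
python3 -m crank '[[[0,0,0],[0,0.4,0],255],[[0,0,0],[0,0.8,0],255],[[0,0,0],[0,1.2,0],255],[[0,0,0],[0,1.5,0],255],[[0,0,0],[0,1.5,0],255]]'
python3 - <<'E'
from h import *
p,r,s=cur();print(proj("scene",[p]),proj("scene",[p+[0,0,.032]]))
s=arm.get_image("scene");cv2.imwrite("pics/tip.png",cv2.resize(s[190:330,380:520],None,fx=4,fy=4,interpolation=cv2.INTER_CUBIC)[...,::-1]);show()
E
```

```text
t: 5.0
tcp_pos: [0.5618, 0.2827, 0.0373]
tool_rot: [0.441, -0.44, 0.554, -0.553]
ft_force: [-0.4, 0.9, 0.1]
finger_gap: 0.0
t: 5.42
tcp_pos: [0.5622, 0.2784, 0.0213]
tool_rot: [-0.439, 0.44, -0.554, 0.554]
ft_force: [-0.8, 0.9, 0.3]
finger_gap: 0.006
[[444.49213474 288.12787721]] [[446.5123557  275.53359053]]
t 5.47 tcp [0.5624 0.2788 0.0218] xhead -103.17 down [-0.001 -0.001 -1.   ] F [-0.4 -0.6 -0.4] M [ 0.03 -0.06 -0.04] gap 0.007 q [ 0.04  0.6  -0.77  1.59  0.45  1.13 -1.06]
```

View pics/tip.png

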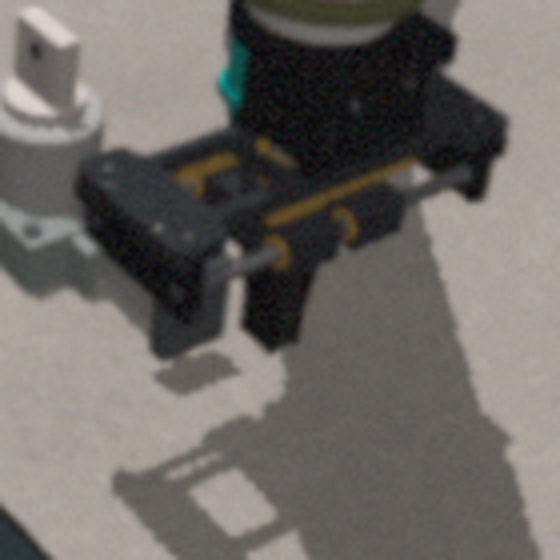

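In the view the tip is at scene (448,276). The reported TCP plus 32 mm projects to (446.5,275.5), so the fingertip really sits about 31 mm higher than the reported z. I use true z = reported + 0.031 from here on. Next I lower and push the wedge.

```bash
sed -i '$a DZ=.031' h.py
python3 -m crank '[[[0,0,0],[0,0.6,0],255],[[0,0,0],[0,1.2,0],255],[[0,0,0],[0,1.7,0],255],[[0,0,0],[0,1.7,0],255]]'
python3 -m crank '[[[0,0,0],[0.7,0,0],255],[[0,0,0],[1.4,0,0],255],[[0,0,0],[2.1,0,0],255],[[0,0,0],[2.8,0,0],255],[[0,0,0],[3.5,0,0],255]]'
python3 -m crank '[[[0,0,0],[0.5,0,0],255],[[0,0,0],[1,0,0],255],[[0,0,0],[1.5,0,0],255]]'
python3 - <<'E'
from h import *
show(); p=cur()[0][:2]-OLD; print(p@U, p@[-U[1],U[0]])
E
```

```text
t: 5.8
tcp_pos: [0.5618, 0.2791, 0.0038]
tool_rot: [0.439, -0.44, 0.554, -0.554]
ft_force: [0.7, -0.5, 0.2]
finger_gap: 0.006
t: 6.22
tcp_pos: [0.5546, 0.2444, 0.0056]
tool_rot: [-0.439, 0.439, -0.554, 0.554]
ft_force: [-0.3, 0.1, -0.1]
finger_gap: 0.011
t: 6.47
tcp_pos: [0.5516, 0.2328, 0.0059]
tool_rot: [0.441, -0.438, 0.554, -0.553]
ft_force: [5.3, 11.8, -5.0]
finger_gap: 0.007
t 6.47 tcp [0.5516 0.2328 0.0059] xhead -103.08 down [ 0.002  0.004 -1.   ] F [ 5.3 11.8 -5. ] M [ 2.73 -1.14 -0.06] gap 0.007 q [ 0.13  0.56 -0.77  1.69  0.43  1.07 -1.01]
0.1416114104486958 -0.0005604327005535141
```

Contact, pushing with 12 N along the axis. I continue to the stop.

```bash
python3 -m crank '[[[0,0,0],[0.5,0,0],255],[[0,0,0],[1,0,0],255],[[0,0,0],[1.5,0,0],255],[[0,0,0],[2,0,0],255],[[0,0,0],[2.5,0,0],255]]'
python3 -m crank '[[[0,0,0],[0.5,0,0],255],[[0,0,0],[1,0,0],255],[[0,0,0],[1.5,0,0],255],[[0,0,0],[2,0,0],255]]'
python3 -m crank '[[[0,0,0],[0.3,0,0],255],[[0,0,0],[0.6,0,0],255],[[0,0,0],[0.6,0,0],255]]'
python3 - <<'E'
from h import *
show(); p=cur()[0][:2]-OLD; print(p@U, p@[-U[1],U[0]])
E
```

```text
t: 6.88
tcp_pos: [0.5458, 0.2097, 0.0061]
tool_rot: [0.442, -0.438, 0.554, -0.553]
ft_force: [2.1, 8.6, -3.2]
finger_gap: 0.007
t: 7.22
tcp_pos: [0.5408, 0.1889, 0.0059]
tool_rot: [0.441, -0.439, 0.554, -0.553]
ft_force: [-0.1, 5.6, 1.6]
finger_gap: 0.005
t: 7.47
tcp_pos: [0.5401, 0.1856, 0.0063]
tool_rot: [0.443, -0.438, 0.555, -0.552]
ft_force: [4.0, 13.9, -4.3]
finger_gap: 0.009
t 7.47 tcp [0.5401 0.1856 0.0063] xhead -102.99 down [ 0.003  0.007 -1.   ] F [ 4.  13.9 -4.3] M [ 3.14 -1.02 -0.07] gap 0.009 q [ 0.23  0.5  -0.79  1.77  0.4   1.04 -0.93]
0.09300292340335563 -6.569977827240031e-05
```

```bash
python3 -m crank '[[[0,0,0],[0.3,0,0],255],[[0,0,0],[0.3,0,0],255]]'
python3 -m crank '[[[0,0,0],[0.3,0,0],255],[[0,0,0],[0.3,0,0],255]]'
python3 - <<'E'
from h import *
show(); p=cur()[0][:2]-OLD; print(p@U, p@[-U[1],U[0]])
E
```

```text
t: 7.63
tcp_pos: [0.5401, 0.1857, 0.0067]
tool_rot: [0.445, -0.437, 0.555, -0.551]
ft_force: [8.5, 23.3, -9.5]
finger_gap: 0.003
t: 7.8
tcp_pos: [0.54, 0.1858, 0.0072]
tool_rot: [0.447, -0.436, 0.555, -0.55]
ft_force: [10.5, 31.8, -12.5]
finger_gap: 0.003
t 7.8 tcp [0.54   0.1858 0.0072] xhead -102.78 down [ 0.007  0.015 -1.   ] F [ 10.5  31.8 -12.5] M [ 7.02 -2.57 -0.07] gap 0.003 q [ 0.24  0.5  -0.79  1.77  0.4   1.03 -0.92]
0.09314524063456736 0.00016510824325656828
```

Hard stop reached: the force climbs to 33 N with no motion. I back off, rise and measure the mount.

```bash
python3 -m crank '[[[0,0,0],[-1.5,0,0],255],[[0,0,0],[-3,0,0],255],[[0,0,0],[-5,0,0],255],[[0,0,0],[-5,-3,0],255],[[0,0,0],[-5,-7,0],255]]' >/dev/null
python3 -m crank '[[[0,0,0],[-3,-4,0],100],[[0,0,0],[-6,-8,0],100],[[0,0,0],[-9,-11,0],100],[[0,0,0],[-12,-11,0],100],[[0,0,0],[-14,-11,0],100]]'
python3 - <<'E'
from h import *
t=arm.get_image("top")[...,::-1];s=arm.get_image("scene")[...,::-1]
a=cv2.resize(t[190:260,215:315],None,fx=4,fy=4,interpolation=cv2.INTER_CUBIC)
b=cv2.resize(s[175:275,350:450],None,fx=4,fy=4,interpolation=cv2.INTER_CUBIC)
im=np.zeros((400,800,3),np.uint8);im[:280,:400]=a;im[:,400:]=b;cv2.imwrite("pics/after.png",im);show()
print(proj("scene",[[*(OLD+U*.08),.04],[*OLD,.09],[*OLD,.14],[*OLD,.08]]),proj("top",[[*(OLD+U*.074),.066],[*OLD,.14]]))
E
```

```text
t: 8.63
tcp_pos: [0.582, 0.3644, 0.1893]
tool_rot: [0.442, -0.438, 0.554, -0.553]
ft_force: [-0.3, 1.2, -0.1]
finger_gap: 0.3
t 8.73 tcp [0.5799 0.3649 0.1856] xhead -102.85 down [-0.001  0.002 -1.   ] F [-0.5 -0.4 -0.9] M [-0.04 -0.07  0.02] gap 0.389 q [-0.11  0.59 -0.81  1.24  0.42  1.48 -1.1 ]
[[411.5710716  249.96582316]
 [390.58957706 210.93389317]
 [391.88261422 190.80152637]
 [390.33604531 214.83592623]] [[249.20269988 222.16951714]
 [277.13437252 229.05382574]]
```

View pics/after.png

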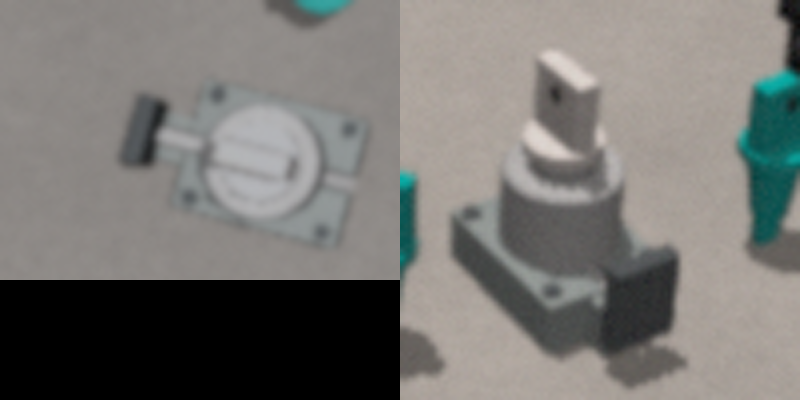

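The wedge head is fully in: top pixel (250,222) against (249.2,222.2) predicted. The mount is raised and its lug is centred within 2 mm of the prediction. Now to go above the lug.

Run:
```python
from h import *
plan([*OLD,.16],AU+180)
```

```text
turn [ 0.07  0.25 -0.13] shift cm [27.67  2.49  0.06]
```

```bash
python3 -m crank '[[[0,0,0],[4,0.5,0],120],[[0,0,0],[8,1,0],120],[[0,0,0],[12,1.5,0],120],[[0,0,0],[16,2,0],120],[[0,0,0],[20,2.5,0],120]]'>/dev/null
python3 -m crank '[[[0,0,0],[4,0,0],120],[[0,0,0],[7.7,0,0],120],[[0,0,0],[7.7,0,0],120],[[0,0,0],[7.7,0,0],120]]'
python3 - <<'E'
from h import *
show();plan([*OLD,.077],AU+180)
s=arm.get_image("scene")[...,::-1];b=cv2.resize(s[140:260,340:440],None,fx=5,fy=5,interpolation=cv2.INTER_CUBIC);cv2.imwrite("pics/above.png",b)
p,r,_=cur();print(proj("scene",[p+[0,0,DZ]]))
E
```

```text
t: 9.48
tcp_pos: [0.5181, 0.0865, 0.1602]
tool_rot: [-0.437, 0.438, -0.555, 0.556]
ft_force: [-0.6, 0.6, 1.2]
finger_gap: 0.527
t 9.48 tcp [0.5181 0.0865 0.1602] xhead -103.49 down [-0.    -0.002 -1.   ] F [-0.6  0.6  1.2] M [ 0.01 -0.1   0.03] gap 0.527 q [ 0.5   0.22 -0.84  1.72  0.17  1.28 -0.62]
turn [-0.02 -0.39  0.14] shift cm [-0.87  8.32 -0.11]
[[391.2920421  167.80182054]]
```

View pics/above.png

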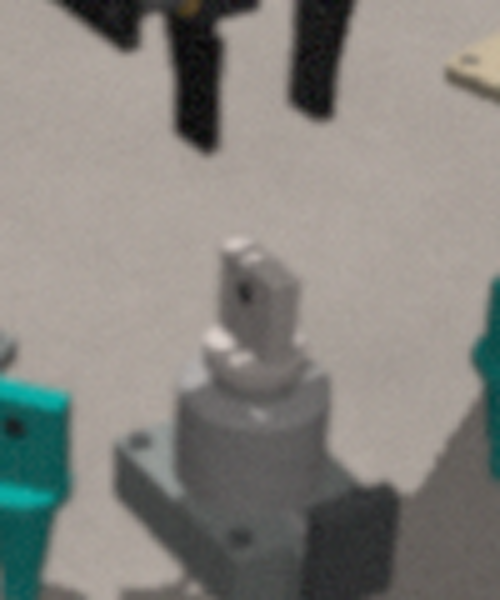

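The fingertip midpoint is at scene (391.8,166) against (391.3,167.8) predicted, so we are over the lug and the z offset is about 33 mm. I correct the 9 mm, descend and pinch.

```bash
python3 -m crank '[[[0,-0.4,0],[-0.9,0,-0.1],120],[[0,-0.4,0],[-0.9,2.5,-0.1],120],[[0,-0.4,0],[-0.9,5,-0.1],120],[[0,-0.4,0],[-0.9,7,-0.1],120],[[0,-0.4,0],[-0.9,8.5,-0.1],120]]'
python3 -m crank '[[[0,0,0],[0,0,0],200],[[0,0,0],[0,0,0],255],[[0,0,0],[0,0,0],255],[[0,0,0],[0,0,0],255],[[0,0,0],[0,0,0],255]]' 40
python3 -m crank '[[[0,0,0],[0,0,0],255],[[0,0,0],[0,0,0],255]]' 40
python3 - <<'E'
from h import *
show();plan([*OLD,.075],AU+180)
E
```

```text
t: 9.95
tcp_pos: [0.5185, 0.1021, 0.0734]
tool_rot: [0.442, -0.443, 0.552, -0.551]
ft_force: [1.3, 0.3, 0.1]
finger_gap: 0.53
t: 10.37
tcp_pos: [0.5202, 0.1001, 0.0764]
tool_rot: [-0.442, 0.441, -0.552, 0.553]
ft_force: [-0.5, 0.2, -0.1]
finger_gap: 0.235
t: 10.53
tcp_pos: [0.5201, 0.0997, 0.0761]
tool_rot: [-0.442, 0.441, -0.552, 0.553]
ft_force: [0.5, 0.8, 2.9]
finger_gap: 0.158
t 10.53 tcp [0.5201 0.0997 0.0761] xhead -102.74 down [ 0.001 -0.    -1.   ] F [0.5 0.8 2.9] M [-0.01 -0.03  0.03] gap 0.158 q [ 0.44  0.32 -0.82  1.81  0.26  1.12 -0.7 ]
turn [-0.08  0.36 -0.02] shift cm [ 0.49  0.11 -0.  ]
```

Gripped, gap 13.7 mm for the 14 mm lug. Lift straight up.

```bash
python3 -m crank '[[[0,0,0],[0,-0.6,0],255],[[0,0,0],[0,-1.2,0],255],[[0,0,0],[0,-2.4,0],255],[[0,0,0],[0,-4,0],255],[[0,0,0],[0,-6,0],255]]'
python3 -m crank '[[[0,0,0],[0,-2,0],255],[[0,0,0],[0,-4,0],255],[[0,0,0],[0,-4,0],255],[[0,0,0],[0,-4,0],255],[[0,0,0],[0,-4,0],255]]'
python3 - <<'E'
from h import *
show()
s=arm.get_image("scene")[...,::-1];cv2.imwrite("pics/lift.png",cv2.resize(s[120:260,330:450],None,fx=4,fy=4,interpolation=cv2.INTER_CUBIC))
n=np.array([.5565,-.121]); d=Ro.from_euler("z",30.4,degrees=True).apply([*(U*.0049),0])[:2]
for a in(AN-180,):plan([*(n+d),.176],a)
print(n+d)
E
```

```text
t: 10.95
tcp_pos: [0.5186, 0.0995, 0.1359]
tool_rot: [0.441, -0.442, 0.553, -0.552]
ft_force: [0.5, -0.2, -3.1]
finger_gap: 0.159
t: 11.37
tcp_pos: [0.519, 0.0994, 0.1747]
tool_rot: [0.441, -0.442, 0.552, -0.552]
ft_force: [-0.2, -0.4, -3.5]
finger_gap: 0.161
t 11.37 tcp [0.519  0.0994 0.1747] xhead -102.74 down [-0.001 -0.    -1.   ] F [-0.2 -0.4 -3.5] M [ 0.03 -0.04  0.01] gap 0.161 q [ 0.48  0.22 -0.85  1.69  0.17  1.31 -0.63]
turn [ 1.000e-01 -3.004e+01  2.000e-02] shift cm [20.23 -0.17  8.3 ]
[ 0.55504286 -0.11632167]
```

View pics/lift.png

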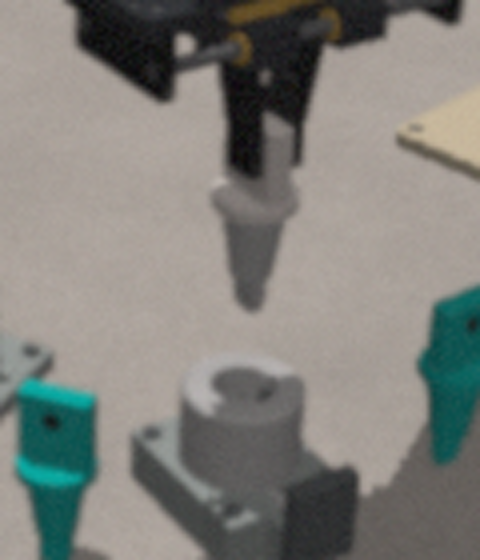

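Mount is out and hangs upright with about 3.3 N of weight. It points along the lug axis, with its tang tip at scene (392,197). Now carry it over and turn by 30°.

```bash
python3 -m crank '[[[0,0,0],[3.5,0,1.4],255],[[0,0,0],[7,0,2.9],255],[[0,0,0],[10.5,0,4.3],255],[[0,0,0],[14,0,5.7],255],[[0,0,0],[17,0,7],255]]'>/dev/null
python3 -m crank '[[[0,0,0],[2,0,0.8],255],[[0,0,0],[3.2,0,1.3],255],[[0,0,0],[3.2,0,1.3],255]]'>/dev/null
python3 -m crank '[[[0,-6,0],[0,0,0],255],[[0,-12,0],[0,0,0],255],[[0,-18,0],[0,0,0],255],[[0,-24,0],[0,0,0],255],[[0,-30,0],[0,0,0],255]]'>/dev/null
python3 -m crank '[[[0,0,0],[0,0,0],255],[[0,0,0],[0,0,0],255],[[0,0,0],[0,0,0],255]]'
python3 - <<'E'
from h import *
show();plan([.5550,-.1163,.176],AN-180)
# measured shank in scene: bright metal below collar
p,r,_=cur(); c=p-r.apply([-.0049,0,0])
ax=[[*c[:2],z] for z in(.12,.18)]
print(proj("scene",ax), proj("scene",[[.5565,-.121,.08]]))
s=arm.get_image("scene")[...,::-1];cv2.imwrite("pics/hover.png",s[100:240,240:380].repeat(4,0).repeat(4,1))
E
```

```text
t: 12.75
tcp_pos: [0.5558, -0.1147, 0.1751]
tool_rot: [0.569, -0.569, 0.42, -0.42]
ft_force: [-0.3, -0.5, -3.8]
finger_gap: 0.155
t 12.75 tcp [ 0.5558 -0.1147  0.1751] xhead -72.87 down [-0.  0. -1.] F [-0.3 -0.5 -3.8] M [ 0.01 -0.08 -0.04] gap 0.155 q [ 0.78  0.31 -0.79  1.6   0.22  1.33  0.26]
turn [ 0.02 -0.17 -0.03] shift cm [ 0.13 -0.09 -0.12]
[[310.95382675 168.7063011 ]
 [310.08054037 145.40211101]] [[311.30356201 183.19290754]]
```

View pics/hover.png

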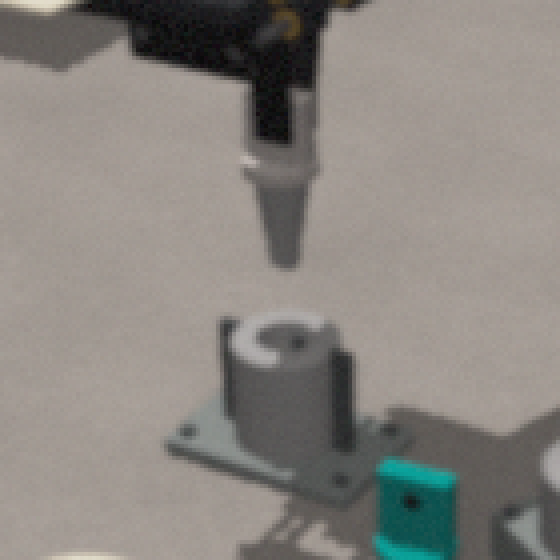

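The mount hangs over the socket, tip at scene (311.5,166) and socket centre at (311.2,185), so it is centred sideways. The lug plane is along the ribs. Twelve views are now used, so I rely on numbers from here. Descend.

```bash
python3 -m crank '[[[0,0,0],[0.1,1,-0.1],255],[[0,0,0],[0.1,2,-0.1],255],[[0,0,0],[0.1,3,-0.1],255],[[0,0,0],[0.1,4,-0.1],255],[[0,0,0],[0.1,4,-0.1],255]]'
python3 -m crank '[[[0,0,0],[0,0.5,0],255],[[0,0,0],[0,1,0],255],[[0,0,0],[0,1.5,0],255],[[0,0,0],[0,2,0],255],[[0,0,0],[0,2,0],255]]'
python3 -m crank '[[[0,0,0],[0,0.5,0],255],[[0,0,0],[0,1,0],255],[[0,0,0],[0,1.5,0],255],[[0,0,0],[0,2,0],255],[[0,0,0],[0,2,0],255]]'
python3 - <<'E'
from h import *
show()
E
```

```text
t: 13.22
tcp_pos: [0.5537, -0.1168, 0.1324]
tool_rot: [-0.569, 0.57, -0.421, 0.418]
ft_force: [-0.2, -0.1, -4.6]
finger_gap: 0.159
t: 13.63
tcp_pos: [0.5547, -0.1169, 0.1143]
tool_rot: [-0.569, 0.57, -0.42, 0.419]
ft_force: [-0.4, 0.1, -4.0]
finger_gap: 0.157
t: 14.05
tcp_pos: [0.5546, -0.1169, 0.0941]
tool_rot: [-0.569, 0.57, -0.42, 0.419]
ft_force: [0.3, -1.0, -3.9]
finger_gap: 0.159
t 14.05 tcp [ 0.5546 -0.1169  0.0941] xhead -72.73 down [-0.002  0.    -1.   ] F [ 0.3 -1.  -3.9] M [ 0.02 -0.09  0.03] gap 0.159 q [ 0.76  0.37 -0.77  1.7   0.28  1.18  0.22]
```

```bash
python3 -m crank '[[[0,0,0],[0,0.4,0],255],[[0,0,0],[0,0.8,0],255],[[0,0,0],[0,1.2,0],255],[[0,0,0],[0,1.2,0],255]]'
python3 -m crank '[[[0,0,0],[0,0.2,0],255],[[0,0,0],[0,0.4,0],255],[[0,0,0],[0,0.4,0],255]]'
python3 - <<'E'
from h import *
show()
E
```

```text
t: 14.38
tcp_pos: [0.5548, -0.1169, 0.0824]
tool_rot: [-0.569, 0.57, -0.42, 0.419]
ft_force: [1.2, -0.8, -3.3]
finger_gap: 0.157
t: 14.63
tcp_pos: [0.5555, -0.1169, 0.0794]
tool_rot: [0.569, -0.569, 0.419, -0.419]
ft_force: [0.3, -0.3, -2.1]
finger_gap: 0.157
t 14.63 tcp [ 0.5555 -0.1169  0.0794] xhead -72.74 down [ 0. -0. -1.] F [ 0.3 -0.3 -2.1] M [-0.03 -0.03  0.03] gap 0.157 q [ 0.76  0.39 -0.76  1.71  0.29  1.16  0.21]
```

```bash
python3 -m crank '[[[0,0,0],[0,0.2,0],255],[[0,0,0],[0,0.2,0],255]]'
python3 -m crank '[[[0,0,0],[0,0.1,0],255],[[0,0,0],[0,0.1,0],255]]'
python3 - <<'E'
from h import *
show()
E
```

```text
t: 14.8
tcp_pos: [0.5563, -0.117, 0.0789]
tool_rot: [0.57, -0.569, 0.418, -0.42]
ft_force: [-0.7, 0.8, 8.4]
finger_gap: 0.157
t: 14.97
tcp_pos: [0.5568, -0.1169, 0.0788]
tool_rot: [0.57, -0.569, 0.418, -0.42]
ft_force: [-4.2, 0.4, 15.5]
finger_gap: 0.155
t 14.97 tcp [ 0.5568 -0.1169  0.0788] xhead -72.73 down [ 0.003 -0.001 -1.   ] F [-4.2  0.4 15.5] M [ 0.13  1.   -0.  ] gap 0.155 q [ 0.76  0.39 -0.76  1.71  0.29  1.15  0.21]
```

```bash
python3 -m crank '[[[0,4,0],[0,-0.08,0.03],255],[[0,8,0],[0,-0.08,0.07],255],[[0,12,0],[0.01,-0.08,0.1],255],[[0,16,0],[0.02,-0.08,0.13],255],[[0,20,0],[0.03,-0.08,0.17],255]]'
python3 - <<'E'
from h import *
show()
E
```

```text
t: 15.38
tcp_pos: [0.5579, -0.1164, 0.0787]
tool_rot: [-0.488, 0.487, -0.512, 0.513]
ft_force: [-3.0, 1.5, 8.4]
finger_gap: 0.157
t 15.38 tcp [ 0.5579 -0.1164  0.0787] xhead -92.91 down [ 0.002 -0.001 -1.   ] F [-3.   1.5  8.4] M [0.29 0.81 0.04] gap 0.157 q [ 0.71  0.38 -0.7   1.71  0.27  1.15 -0.12]
```

```bash
for i in 1; do python3 -m crank '[[[0,2,0],[0,0,0.02],255],[[0,4,0],[0,0,0.03],255],[[0,6,0],[0,0,0.05],255],[[0,8,0],[0,0,0.07],255],[[0,10,0],[0,0,0.09],255]]'; done
python3 -m crank '[[[0,2,0],[0,0,0.02],255],[[0,4,0],[0,0,0.03],255],[[0,6,0],[0,0,0.05],255],[[0,8,0],[0,0,0.07],255]]'
python3 - <<'E'
from h import *
show()
E
```

```text
t: 15.8
tcp_pos: [0.5586, -0.1164, 0.0784]
tool_rot: [-0.441, 0.441, -0.552, 0.553]
ft_force: [-2.8, 2.7, 6.6]
finger_gap: 0.161
t: 16.13
tcp_pos: [0.5586, -0.1167, 0.0772]
tool_rot: [-0.401, 0.401, -0.582, 0.582]
ft_force: [-0.9, -0.2, -4.4]
finger_gap: 0.157
t 16.13 tcp [ 0.5586 -0.1167  0.0772] xhead -110.82 down [ 0.  0. -1.] F [-0.9 -0.2 -4.4] M [ 0.09 -0.03 -0.03] gap 0.157 q [ 0.66  0.37 -0.65  1.71  0.24  1.14 -0.42]
```

The load vanished at about 38° of turn, so the tang has found its slot. Push down.

```bash
python3 -m crank '[[[0,0,0],[0,0.15,0],255],[[0,0,0],[0,0.3,0],255],[[0,0,0],[0,0.45,0],255],[[0,0,0],[0,0.45,0],255]]'
python3 -m crank '[[[0,0,0],[0,0.15,0],255],[[0,0,0],[0,0.3,0],255],[[0,0,0],[0,0.3,0],255]]'
python3 - <<'E'
from h import *
show()
E
```

```text
t: 16.47
tcp_pos: [0.5585, -0.117, 0.0727]
tool_rot: [-0.402, 0.402, -0.582, 0.582]
ft_force: [-1.5, 0.2, 0.4]
finger_gap: 0.16
t: 16.72
tcp_pos: [0.5589, -0.1168, 0.0703]
tool_rot: [-0.402, 0.402, -0.582, 0.582]
ft_force: [-3.2, 0.3, 5.5]
finger_gap: 0.159
t 16.72 tcp [ 0.5589 -0.1168  0.0703] xhead -110.71 down [ 0.001 -0.    -1.   ] F [-3.2  0.3  5.5] M [ 0.23  0.84 -0.05] gap 0.159 q [ 0.66  0.38 -0.65  1.72  0.25  1.13 -0.42]
```

```bash
python3 -m crank '[[[0,0,0],[0,0.15,0],255],[[0,0,0],[0,0.3,0],255],[[0,0,0],[0,0.3,0],255]]'
python3 -m crank '[[[0,0,0],[0,0.15,0],255],[[0,0,0],[0,0.3,0],255],[[0,0,0],[0,0.3,0],255]]'
python3 -m crank '[[[0,0,0],[0,0.1,0],255],[[0,0,0],[0,0.2,0],255],[[0,0,0],[0,0.2,0],255]]'
python3 - <<'E'
from h import *
show()
E
```

```text
t: 16.97
tcp_pos: [0.559, -0.1167, 0.0677]
tool_rot: [-0.402, 0.402, -0.582, 0.582]
ft_force: [-3.8, 0.4, 8.8]
finger_gap: 0.161
t: 17.22
tcp_pos: [0.5592, -0.1167, 0.0662]
tool_rot: [-0.402, 0.402, -0.581, 0.582]
ft_force: [-10.6, 2.7, 23.9]
finger_gap: 0.159
t: 17.47
tcp_pos: [0.5593, -0.1167, 0.066]
tool_rot: [-0.402, 0.402, -0.581, 0.583]
ft_force: [-18.9, 2.8, 42.1]
finger_gap: 0.156
t 17.47 tcp [ 0.5593 -0.1167  0.066 ] xhead -110.72 down [ 0.002 -0.002 -1.   ] F [-18.9   2.8  42.1] M [ 0.72  4.66 -0.17] gap 0.156 q [ 0.66  0.38 -0.65  1.72  0.25  1.12 -0.42]
```

Hard stop with 42 N at z 0.066, 12.8 mm below the first stop, so it is home. Relax the press, release and rise.

```bash
python3 -m crank '[[[0,0,0],[0,-0.2,0],255],[[0,0,0],[0,-0.42,0],255],[[0,0,0],[0,-0.42,0],255]]'
python3 -m crank '[[[0,0,0],[0,0,0],120],[[0,0,0],[0,0,0],120],[[0,0,0],[0,0,0],120],[[0,0,0],[0,0,0],120],[[0,0,0],[0,0,0],120]]'
python3 -m crank '[[[0,0,0],[0,-1,0],120],[[0,0,0],[0,-3,0],120],[[0,0,0],[0,-6,0],120],[[0,0,0],[0,-9,0],120],[[0,0,0],[0,-12,0],120]]'
python3 -m crank '[[[0,0,0],[4,0,0],120],[[0,0,0],[8,0,0],120],[[0,0,0],[12,0,0],120],[[0,0,0],[16,0,0],120],[[0,0,0],[20,0,0],120]]'
python3 -m crank '[[[0,0,0],[0,0,0],120],[[0,0,0],[0,0,0],120],[[0,0,0],[0,0,0],120]]'
python3 - <<'E'
from h import *
show()
s=arm.get_image("scene")[...,::-1];t=arm.get_image("top")[...,::-1];s0=cv2.imread("pics/scene0.png");t0=cv2.imread("pics/top0.png")
cv2.imwrite("pics/fs.png",s);cv2.imwrite("pics/ft.png",t)
# light-metal lug: pixels brighter than before around new base in scene; expected lug top & collar
n=np.array([.5565,-.121])
print("exp seated: origin, collar top, lug top",np.round(proj("scene",[[*n,.08],[*n,.088],[*n,.13]]),1).tolist(), "top",np.round(proj("top",[[*n,.13]]),1))
d=cv2.absdiff(s,s0).max(2)[130:225,270:350]; m=(d>30).astype(np.uint8)
k,l,st,ce=cv2.connectedComponentsWithStats(m)
for i in range(1,k):
    if st[i,4]>25: print("scene diff",st[i]+[270,130,0,0,0],ce[i]+[270,130])
g=s[130:225,270:350].max(2)
i=np.argwhere((g>185)&(m>0))
print("bright rows",i.min(0)+[130,270] if len(i) else None,i.max(0)+[130,270] if len(i) else None)
# bystanders unchanged?
for nm,(im,im0,b) in dict(jar_t=(t,t0,(435,125,495,180)),roll_s=(s,s0,(235,235,290,300)),card_s=(s,s0,(312,280,400,358)),teal1_s=(s,s0,(330,210,360,265)),teal2_s=(s,s0,(430,188,460,240)),jar_s=(s,s0,(192,155,237,212))).items():
    x0,y0,x1,y1=b;e=cv2.absdiff(cv2.GaussianBlur(im,(5,5),0),cv2.GaussianBlur(im0,(5,5),0))[y0:y1,x0:x1].max(2);print(nm,(e>25).sum())
E
```

```text
t: 17.72
tcp_pos: [0.5588, -0.1168, 0.0663]
tool_rot: [-0.402, 0.402, -0.582, 0.582]
ft_force: [-4.0, 1.9, 7.1]
finger_gap: 0.155
t: 18.13
tcp_pos: [0.5586, -0.117, 0.0657]
tool_rot: [-0.402, 0.402, -0.582, 0.582]
ft_force: [0.1, -0.8, -0.2]
finger_gap: 0.449
t: 18.55
tcp_pos: [0.5584, -0.1167, 0.1879]
tool_rot: [-0.402, 0.402, -0.582, 0.582]
ft_force: [0.4, 0.2, 0.1]
finger_gap: 0.526
t: 18.97
tcp_pos: [0.4869, -0.3056, 0.187]
tool_rot: [-0.402, 0.402, -0.581, 0.582]
ft_force: [0.8, -0.0, -0.2]
finger_gap: 0.531
t: 19.22
tcp_pos: [0.4881, -0.3033, 0.1864]
tool_rot: [-0.402, 0.402, -0.582, 0.582]
ft_force: [-0.5, 0.3, -0.2]
finger_gap: 0.528
t 19.22 tcp [ 0.4881 -0.3033  0.1864] xhead -110.73 down [ 0.001  0.    -1.   ] F [-0.5  0.3 -0.2] M [-0.   -0.13  0.02] gap 0.528 q [ 0.95  0.27 -0.56  1.57  0.15  1.34  0.01]
exp seated: origin, collar top, lug top [[311.3, 183.2], [311.2, 180.3], [310.6, 164.6]] top [[380.6 212.6]]
scene diff [313 130  37   7 148] [336.09459459 131.96621622]
scene diff [307 162   8   8  36] [310.19444444 165.30555556]
scene diff [302 166  48  36 840] [329.82261905 184.17738095]
scene diff [270 180  26  19 347] [282.98847262 188.31988473]
bright rows [162 303] [184 318]
jar_t 0
roll_s 0
card_s 0
teal1_s 0
teal2_s 0
jar_s 0
```

The lug top sits at scene (310.2,165.3), where a fully home mount should be at row 164.6. A mount stopped 13 mm high would be at about row 160. Bystander regions are unchanged, so I hand in.

```bash
python3 -c "
from rig import arm
print(arm.hand_in())"
```

```text
the job is handed in; nothing more can be done
None
```

The mount is in the new base, pushed fully home and released, and I handed the job in at about 19 s of the 58 s allowed.

- **Wedge:** I pushed it to a hard stop (33 N with no further motion), and the camera showed the head where full travel should put it.
- **Transfer:** I pinched the lug (gap 13.7 mm), lifted the mount out and entered it along the ribs. It stopped 13 mm high, as described.
- **Seating:** I pressed at about 12 N and turned clockwise. It dropped into the slot at about 38°. I pushed it to a hard stop 12.8 mm lower, at 42 N on the wrist.
- **Last checks:** The lug top was at scene row 165.3, against 164.6 expected when fully home and about 160 if still 13 mm high. The regions I compared for the jar, till roll, card terminal and teal lookalikes showed no change. The gripper was clear, with no force beyond noise.

**What disagreed:**
- The fingertips sit about 31–34 mm higher than the reported TCP. My first pass at the wedge therefore went over the head without touching it, and I corrected for that afterwards.
- The scene and top views differed by up to about 6 mm on the socket centres. The shift was in the same direction at both bases, so it made no difference to the transfer.
- At the wedge's stop, the finger stood 3.5 mm further out than the given sizes suggest.

I had used all 12 picture views before the insertion, so the final checks are numeric only.

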